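# Swap a cleaning canister in an indexing changer and click it on to the wash place

## Task

Take the finished canister (green knob) out of the parts washer's turntable and stand it in the free part of the blue drying tray, then put the soiled canister (red knob) fully down into the pocket that has come free, and turn the turntable exactly one click, anticlockwise seen from above (the yellow bar on its axis is its handle), so that the soiled canister stops in front of the blue column. Set the canisters down gently and upright, let go of everything, and do not shift or topple anything else on the bench.

Things in the scene. Friction and masses are not known exactly. Their poses are not given: they have to be found in the camera images.
- finished: cylindrical brushed-aluminium canister with dark mesh bands, 50 mm in diameter and 75 mm tall (bottom edge bevelled 4 mm), closed, with a GREEN cylindrical knob on top, 24 mm in diameter, from 75 to 112 mm above its underside; origin at the centre of the underside, z up along its axis; 0.17 to 0.35 kg. It starts upright in the turntable's open pocket.
- soiled: cylindrical brushed-aluminium canister with dark mesh bands, 50 mm in diameter and 75 mm tall (bottom edge bevelled 4 mm), closed, with a RED cylindrical knob on top, 24 mm in diameter, from 75 to 112 mm above its underside; origin at the centre of the underside, z up along its axis; 0.17 to 0.35 kg. It starts upright on the round black rubber mat, spray can and jar close to it.
- mat: fixed round black rubber mat, 110 mm in diameter, 4 mm thick; origin at the centre of its underside. It lies on the left or on the right of the turntable.
- tray: fixed open blue drying tray on the other side of the turntable, outside 200 mm (its x) by 120 mm (its y), walls 5 mm thick and 14 mm high, inner floor 5 mm above the bench; origin at the centre of the underside. The half on its -x side is free, the other half holds the parked canister.
- parked: cylindrical brushed-aluminium canister with dark mesh bands, 50 mm in diameter and 75 mm tall (bottom edge bevelled 4 mm), closed, with a BLACK cylindrical knob on top, 24 mm in diameter, from 75 to 112 mm above its underside; origin at the centre of the underside, z up along its axis; loose, stands upright in the +x half of the tray and stays there.
- changer: grey fixed base of the parts washer, a disc 236 mm wide, 28 mm high; origin under its centre, on the turntable axis. On it an aluminium disc 256 mm wide (top at 42 mm) carries six cups 60 degrees apart, 95 mm from the axis: five grey ones with black-knobbed canisters clipped fast (knob tops 157 mm above the bench, not to be removed) and one white cup, the open pocket
- wheel (a joint): angle of the turntable, rad: 0 at the start with the open pocket at the load place, growing anticlockwise seen from above. Sprung click places (detents) lie every 1.047 rad (60 degrees); the spring draws the turntable to the nearest one and about 0.2 N m overcomes it half way; it then centres itself when let go. One click further is 1.047.
- pocket (a point): centre of the floor of the white open pocket, moving with the turntable, 45 mm above the bench: a round cup with a bore of 55 mm, flaring at the mouth, 19 mm deep (rim 64 mm above the bench). A canister's underside rests here when seated.
- turn_bar (a point): centre of the yellow bar on the turntable axis, 154 mm above the bench: 64 mm long (this frame's y), 18 mm thick (x), 36 mm tall (136 to 172 mm above the bench), z up; turns with the turntable, on a post 28 mm wide. At the start it lies square to the line from the axis to the open pocket. Grip it across its thickness and turn about z
- load_place (a point): fixed point of the base: where the open pocket's floor is at the start, nearest the robot
- wash_place (a point): fixed point of the base: where the open pocket's floor is after one click; 95 mm from the axis, 45 mm above the bench, 60 degrees anticlockwise (from above) of the load place. Beside it stands a fixed blue column, 35 x 45 mm, 200 mm high, its centre 155 mm from the axis on the same radius
- spray: loose tall spray can, 50 mm in diameter, 190 mm tall, standing 95 to 155 mm from the soiled canister on the side away from the robot; origin at the centre of its underside; to be left alone
- jar: loose amber glass jar, 60 mm in diameter, 75 mm tall, near the soiled canister on the robot's side; origin under its centre; to be left alone
- flask: loose green bottle, 44 mm in diameter, 120 mm tall, beyond the tray's far end; origin under its centre; to be left alone
- driver: loose screwdriver lying on the bench between robot and turntable, 150 mm long; to be left alone
- loupe: loose black eyepiece standing on the bench, 42 mm in diameter, 35 mm tall; to be left alone
- watch: loose watch head, 42 mm in diameter, 10 mm thick, lying flat; to be left alone
Things that resemble listed ones, but are neither listed nor needed, are in the scene too. What is shaped like the finished but purple is not meant.

How it is judged (in metres and radians):
On the way, in this order (a step that is already met when the one before it is completed fails the run):
1. the finished canister stands upright in the tray (x of finished in the frame of tray between -0.072 and 0.072 m and y of finished in the frame of tray between -0.032 and 0.032 m and z of finished in the frame of tray between -0.001 and 0.011 m and angle between finished's own z axis and vertical below 0.12 rad and linear speed of finished below 0.03 m/s and contact force between finished and the fingers below 0.3 N), for 0.2 s.
2. the soiled canister is seated in the open pocket, let go, with the turntable still at its first click place (z of soiled in the frame of pocket between -0.005 and 0.005 m and horizontal distance between soiled and pocket below 0.006 m and angle between soiled's own z axis and vertical below 0.1 rad and value of joint wheel between -0.15 and 0.15 rad and contact force between soiled and the fingers below 0.3 N), for 0.2 s.
3. the turntable is one click further with the canister in it (z of soiled in the frame of pocket between -0.005 and 0.005 m and horizontal distance between soiled and pocket below 0.006 m and angle between soiled's own z axis and vertical below 0.1 rad and value of joint wheel between 0.947 and 1.147 rad), for 0.2 s.
At the end, for the whole second after the job is handed in: Soiled canister upright and fully down in the pocket (5 mm depth, 6 mm off centre) at the wash place (14 mm), turntable at rest one click (1.047 rad, within 0.1) on from its start; finished canister upright on the tray floor within its walls; all released and at rest (all of step 3 and x of finished in the frame of tray between -0.072 and 0.072 m and y of finished in the frame of tray between -0.032 and 0.032 m and z of finished in the frame of tray between -0.001 and 0.011 m and angle between finished's own z axis and vertical below 0.12 rad and linear speed of each of soiled, finished below 0.03 m/s and horizontal distance between soiled and wash_place below 0.014 m and velocity of joint wheel between -0.05 and 0.05 rad/s); the robot touches nothing.
It fails at once if the turntable is turned past the one click, or backwards (more than 0.4 rad) (value of joint wheel above 1.45 rad or value of joint wheel below -0.4 rad).
It fails at once if a bystander is shifted by more than 25 mm (distance of any of parked, spray, jar, flask, driver, loupe, watch from where it was at the start of the episode above 0.025 m).
It fails at once if a standing bystander is toppled (angle between any of parked, spray, jar, flask's own z axis and vertical above 0.4 rad).
It fails at once if a canister is tipped by more than 0.6 rad (angle between any of soiled, finished's own z axis and vertical above 0.6 rad).
It fails at once if a canister is dropped or rammed (more than 70 N) into the turntable or the tray (contact force between soiled and changer above 70 N or contact force between finished and tray above 70 N).
It also fails if it takes over 64 s, if anything falls off the work surface, if the arm or the gripper's body presses on something with over 40 N, if the wrist force passes 120 N, or if a joint passes its speed limit or range.

## Robot

A 6-joint arm with a two-finger parallel gripper is mounted at the origin on the work surface. World frame = base frame: x ahead of the robot, y to its left, z up, the work surface at z = 0. Lengths are in m, angles in degrees, forces in N, time in s.
With the tool pointing down it reaches from about 0.35 to 0.85 m from the base axis. Payload 8.1 kg.
Tool frame: the origin (TCP) lies at the very end of the fingers, on their centre line; the grasp point (between the pads) lies 19 mm behind it; y points along the fingers, x is the direction in which the jaws open and shut, and the axes are right-handed (so a half turn about y gives the same grasp; the last joint's range is limited). The gripper opens to 93 mm and grips with 3 to 60 N. Pads are 15 mm wide; open, the fingers measure 128 mm over their backs; the gripper's body (75 mm by 188 mm) begins 65 mm behind the grasp point.
Start: joints at [58.476, 7.471, 85.268, -0, 87.261, -4.893], TCP at [0.269, 0.536, 0.219] pointing down, gripper open.
Joint ranges: [-169.43, 169.43], [-51.17, 129.36], [1.28, 143.12], [-76.62, 256.62], [0, 156.53], [-152.29, 152.29]. Speed limits (degrees/s): [136.94, 136.94, 159.86, 180, 180, 180].

## Interface

Orientations are given as [roll, pitch, yaw] about the fixed x, y, z axes, in that order (R = Rz(yaw) Ry(pitch) Rx(roll)).
In Python, from plant import robot gives the robot as it stands.
- The arm moves only by the tool servo_tool, never from a script. Its arguments are lists of equal length, an entry for each row: "hand": the opening, from 0 (shut) to 1 (fully open); "linear": the shift along the tool's x, y, z in m, a list of three; "twist": the turn about the tool's y in degrees. In form: {"hand": [hand, ...], "linear": [[x, y, z], ...], "twist": [twist, ...]}. A call has 1 to 12 rows; each row is the pose to reach, as a shift and turn from the pose commanded when the call began, along the tool's axes at that moment; what a row does not reach only later rows make up. A row lasts 1/8 s, in which the tool goes at most 62.5 mm and 10.7 degrees, less where a joint would pass 70% of its speed; a pose out of reach is approached as far as the arm can. A call with a gripper value outside its range is refused whole. The fingers move at their own pace and stop on an object; the grip force is fixed at half the most. Time passes only in rows, so rows that repeat a pose let the fingers close. It gives the time, the measured TCP pose, the force and the opening at its end, in the units of the state.
- robot.get_state(): the state, without advancing time (a new reading comes with each control period).
- robot.camera(name): name is "scene" or "top"; returns a dict with "frame" (400x640x3 uint8, red, green, blue), "depth" (400x640 float32, m along the optical axis (not along the pixel's ray), 0 where there is no reading), "fx", "fy", "cx", "cy" (pixels), "k1" (the pictures are not rectified: a ray, as slopes to the right and down, at radius r is drawn at 1 + k1 r^2 times it, then the intrinsics apply), "extrinsics" (4x4, takes a point from world to camera coordinates). Camera axes: x right, y down, z forward; pixel columns grow to the right and rows downward; lengths in m; the calibration is good to about 2 mm. A picture is of the moment at which its call begins.
- robot.finish_job(): hands the job in, once; it reports no verdict.
The state is a dict: "t": time; "joints": joint angles; "joint_vel": joint speeds; "tau": joint torques, N m; "ee_pos": TCP position; "tcp_rot": TCP orientation; "ft_force": force on the tool from outside, world axes, zero at the start; "moment": the same for the moment, N m; "gripper_width": finger opening in m.
Only numpy, scipy, OpenCV 4.12 (cv2) and the standard library are available. Lean on these libraries where they do the work, as an engineer would, in place of code of your own. Each camera call takes 0.05 s, during which the arm holds its last target.

## Working session

There is one attempt and no reset: what is moved stays moved. The work goes in short steps, Python scripts to look and compute and a tool call to move; the robot and the scene stay as the last step left them, time stands still between calls to the robot, and variables do not carry over. Pictures are saved under pics/ and viewed, and the job is handed in when it is done.

Besides the shell and the picture viewer there is one more tool, called in YAML: its name, and indented under it one key for each argument. servo_tool: Moves the arm, as the interface text tells. Its arguments: {"type":"object","properties":{"hand":{"type":"array"},"linear":{"type":"array"},"twist":{"type":"array"}},"required":["hand","linear","twist"]}

```bash
ls; mkdir -p pics; python3 - <<'E'
from plant import robot
import cv2, numpy as np, pickle
print(robot.get_state())
for n in ("scene","top"):
    c=robot.camera(n); cv2.imwrite(f"pics/{n}0.png",c["frame"][:,:,::-1]); pickle.dump(c,open(f"{n}0.pkl","wb"))
    print(n,{k:c[k] for k in("fx","fy","cx","cy","k1")},c["extrinsics"].round(4).tolist())
E
```

```text
pics
{'t': 0.0, 'joints': array([ 5.84749377e+01,  7.51452578e+00,  8.53278097e+01, -2.11490657e-03,
        8.72604153e+01, -4.89373416e+00]), 'joint_vel': array([ 0.05800074, -0.06215598,  0.0235179 , -0.05757789, -0.06730137,
        0.03072225]), 'tau': array([ 2.46039199e-04, -5.59853339e+01, -4.91746008e+01,  7.66873872e-02,
        3.57528264e-02, -1.77279449e-04]), 'ee_pos': array([0.26865739, 0.53587307, 0.21760759]), 'tcp_rot': array([-89.99333915,   0.10255633,  63.36878076]), 'ft_force': array([-0.14040003, -0.93142652, -0.34116941]), 'moment': array([-0.01904372, -0.03555446, -0.02894397]), 'gripper_width': 0.09277079181429647}
scene {'fx': 435.8813336754115, 'fy': 435.8813336754115, 'cx': 318.39065611575904, 'cy': 199.76959243688555, 'k1': -0.07667972267790726} [[0.8218, 0.5698, 0.0024, -0.4457], [0.3267, -0.4677, -0.8213, -0.0664], [-0.4668, 0.6757, -0.5706, 1.4364], [0.0, 0.0, 0.0, 1.0]]
top {'fx': 453.4749019201194, 'fy': 453.4749019201194, 'cx': 316.42252180089287, 'cy': 203.72404695463638, 'k1': -0.040131896651995964} [[0.0153, -0.9997, 0.0195, -0.0063], [-0.9939, -0.0173, -0.1092, 0.5449], [0.1095, -0.0177, -0.9938, 1.2826], [0.0, 0.0, 0.0, 1.0]]
```

View pics/scene0.png

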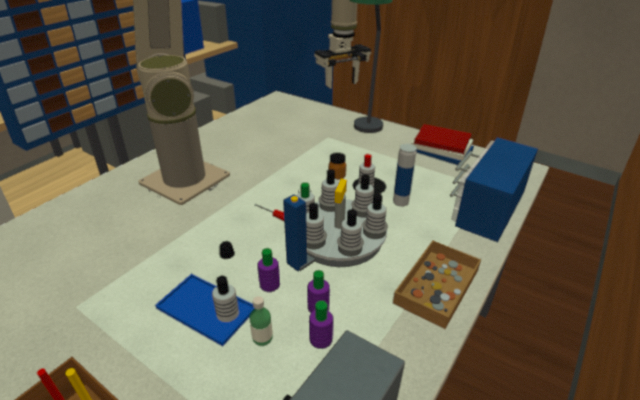

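View pics/top0.png

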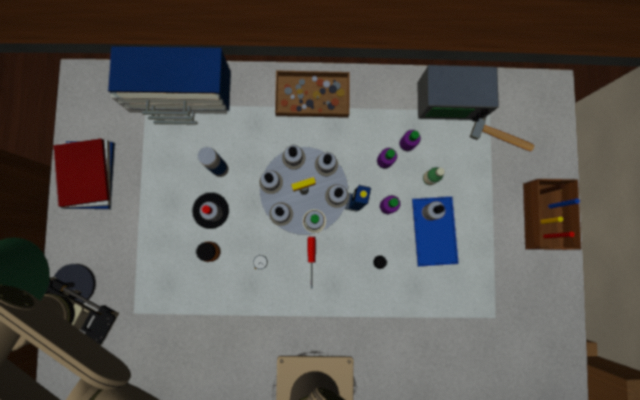

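The finished canister is the one with a silver body at top (315,219). The purple bodies at (390,204), (387,157) and (410,139) are decoys. The soiled canister is at (208,210), the tray at about (436,231) with its free half toward the robot (lower in the image), the blue column at (359,197), and the yellow bar at (303,184).

```bash
cat > h.py <<'E'
import numpy as np, cv2
def und(c,uv):
    uv=np.asarray(uv,float).reshape(-1,2); d=(uv-[c["cx"],c["cy"]])/[c["fx"],c["fy"]]
    s=d.copy()
    for _ in range(10): s=d/(1+c["k1"]*(s**2).sum(1,keepdims=True))
    return s
def onplane(c,uv,z):
    s=und(c,uv); E=c["extrinsics"]; R,t=E[:3,:3],E[:3,3]
    o=-R.T@t; d=np.c_[s,np.ones(len(s))]@R
    return o+d*((z-o[2])/d[:,2])[:,None]
def cloud(c):
    h,w=c["depth"].shape; v,u=np.mgrid[:h,:w]
    s=und(c,np.c_[u.ravel(),v.ravel()]); Z=c["depth"].ravel()[:,None].astype(float)
    E=c["extrinsics"]; P=(np.c_[s,np.ones(len(s))]*Z-E[:3,3])@E[:3,:3]
    return P.reshape(h,w,3)
def proj(c,p):
    E=c["extrinsics"]; q=np.asarray(p)@E[:3,:3].T+E[:3,3]; s=q[:,:2]/q[:,2:]
    s=s*(1+c["k1"]*(s**2).sum(1,keepdims=True)); return s*[c["fx"],c["fy"]]+[c["cx"],c["cy"]]
def masks(c):
    hsv=cv2.cvtColor(c["frame"],cv2.COLOR_RGB2HSV); H,S,V=[hsv[...,i].astype(int) for i in range(3)]
    return dict(green=(H>45)&(H<85)&(S>120)&(V>50),red=((H<8)|(H>172))&(S>150)&(V>60),yellow=(H>22)&(H<34)&(S>150)&(V>80),blue=(H>100)&(H<122)&(S>150)&(V>60))
E
python3 - <<'E'
import pickle; from h import *
T=pickle.load(open("top0.pkl","rb"));S=pickle.load(open("scene0.pkl","rb"))
for n,c in(("top",T),("scene",S)):
    P=cloud(c); M=masks(c)
    for k,zt in(("green",.157),("red",.116),("yellow",.172),("blue",.014)):
        nn,L,st,ce=cv2.connectedComponentsWithStats(M[k].astype(np.uint8))
        for i in range(1,nn):
            if st[i,4]<12: continue
            q=P[L==i]; med=np.median(q,0)
            print(n,k,st[i].tolist(),ce[i].round(1),"depthmed",med.round(4),"z95",np.percentile(q[:,2],95).round(4),"plane",onplane(c,ce[i],zt)[0].round(4))
I=T["frame"][:,:,::-1]; cv2.imwrite("pics/c1.png",cv2.resize(I[120:280,185:365],None,fx=4,fy=4,interpolation=cv2.INTER_CUBIC)[:600])
cv2.imwrite("pics/c2.png",cv2.resize(I[120:280,330:480],None,fx=4,fy=4,interpolation=cv2.INTER_CUBIC)[:600])
E
```

```text
top green [410, 131, 9, 8, 50] [414.2 134.8] depthmed [ 0.7328 -0.2643  0.1125] z95 0.1178 plane [ 0.7211 -0.2539  0.157 ]
top green [386, 150, 9, 8, 50] [390.  153.5] depthmed [ 0.6791 -0.1968  0.1136] z95 0.117 plane [ 0.6687 -0.1885  0.157 ]
top green [429, 170, 9, 11, 49] [432.6 175.4] depthmed [ 0.6238 -0.3216  0.0838] z95 0.0893 plane [ 0.6118 -0.3021  0.157 ]
top green [389, 199, 9, 8, 51] [393.2 202.2] depthmed [ 0.5439 -0.2047  0.1137] z95 0.1166 plane [ 0.5384 -0.1967  0.157 ]
top green [311, 215, 8, 8, 51] [314.4 218.5] depthmed [0.493  0.0104 0.1581] z95 0.1617 plane [0.4922 0.0094 0.157 ]
top red [53, 140, 54, 66, 2898] [ 80.  172.4] depthmed [0.6195 0.6784 0.0613] z95 0.0654 plane [0.6102 0.6502 0.116 ]
top red [202, 206, 9, 7, 53] [206.2 209.2] depthmed [0.5154 0.3008 0.1174] z95 0.1213 plane [0.5154 0.3008 0.116 ]
top red [543, 231, 32, 8, 166] [559.6 234.7] depthmed [ 0.4624 -0.675   0.0801] z95 0.149 plane [ 0.4616 -0.6647  0.116 ]
top red [308, 237, 7, 25, 170] [311.  248.9] depthmed [0.4143 0.016  0.0252] z95 0.0296 plane [0.4136 0.0167 0.116 ]
top yellow [292, 17
[... 4204 characters left out ...]
2.2] depthmed [-0.3988 -0.2449  0.2697] z95 0.2753 plane [-1.1518  0.0156  0.014 ]
scene blue [457, 139, 80, 101, 4377] [494.6 187.1] depthmed [0.8951 0.2831 0.1589] z95 0.1631 plane [0.8657 0.5251 0.014 ]
scene blue [418, 151, 41, 13, 71] [441.4 157.4] depthmed [0.6558 0.6108 0.0133] z95 0.0186 plane [0.6512 0.6094 0.014 ]
scene blue [396, 168, 16, 27, 288] [403.7 181.6] depthmed [0.6564 0.2691 0.09  ] z95 0.1309 plane [0.6103 0.3854 0.014 ]
scene blue [285, 198, 20, 72, 506] [292.2 229.7] depthmed [ 0.5568 -0.1278  0.1325] z95 0.202 plane [ 0.4665 -0.0169  0.014 ]
scene blue [156, 275, 98, 70, 2881] [201.4 309.3] depthmed [ 0.4589 -0.3609  0.0067] z95 0.0148 plane [ 0.4735 -0.3597  0.014 ]
```

View pics/c1.png

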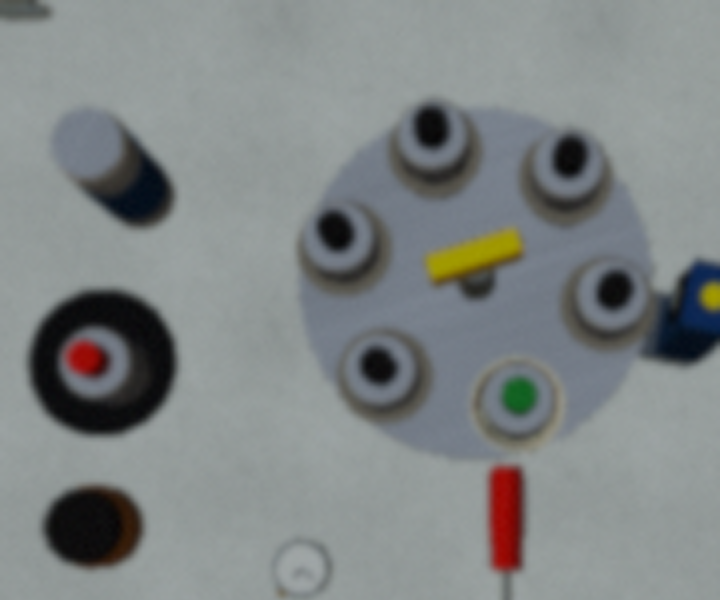

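View pics/c2.png

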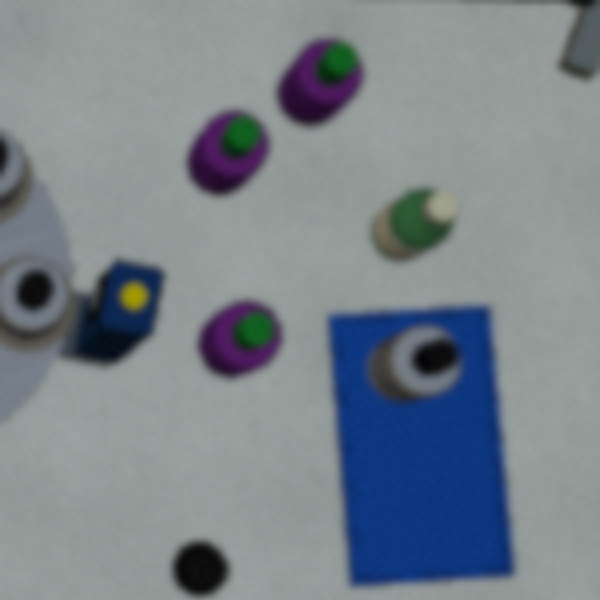

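Crops confirm it: green knob on a silver body in the white cup, red knob on the mat, and the lower half of the tray free. Next I'll measure the tray, turntable axis, spray can and jar.

```bash
python3 - <<'E'
import pickle; from h import *
T=pickle.load(open("top0.pkl","rb"));S=pickle.load(open("scene0.pkl","rb"))
P=cloud(T); M=masks(T); Ps=cloud(S); Ms=masks(S)
# tray
m=np.zeros(P.shape[:2],np.uint8); m[195:270,408:462]=M["blue"][195:270,408:462]
cn=max(cv2.findContours(m,0,cv2.CHAIN_APPROX_NONE)[0],key=cv2.contourArea)[:,0]
w=onplane(T,cn,.012)[:,:2].astype(np.float32)
r=cv2.minAreaRect(w*1000); print("tray",r)
# yellow bar top
m=M["yellow"].copy(); m[:,:285]=0; m[:,320:]=0
q=P[m&(P[...,2]>.165)][:,:2].astype(np.float32); print("bar",cv2.minAreaRect(q*1000), q.mean(0))
uv=np.argwhere(m&(P[...,2]>.165))[:,::-1]; print(cv2.minAreaRect((onplane(T,uv,.172)[:,:2]*1000).astype(np.float32)))
# knobs by depth tops near turntable
hot=(P[...,2]>.145)&(P[...,2]<.168)&(np.hypot(P[...,0]-.582,P[...,1]-.04)<.13)&(np.hypot(P[...,0]-.582,P[...,1]-.04)>.06)
n,L,st,ce=cv2.connectedComponentsWithStats(hot.astype(np.uint8)); K=[]
for i in range(1,n):
    if st[i,4]>15:
        k=onplane(T,ce[i],.157)[0]; K.append(k[:2]); print("knob",st[i,4],ce[i].round(1),k.round(4))
K=np.array(K); A=np.c_[2*K,np.ones(len(K))]; s=np.linalg.lstsq(A,(K**2).sum(1),rcond=None)[0]
c=s[:2]; print("axis",c,"R",np.sqrt(s[2]+c@c)); d=K-c; print(np.degrees(np.arctan2(d[:,1],d[:,0])))
a=np.degrees(np.arctan2(d[:,1],d[:,0]))%60; print("ang mod60",a)
def tops(P,x,y,r,z0,z1,name):
    q=P[(np.hypot(P[...,0]-x,P[...,1]-y)<r)&(P[...,2]>z0)&(P[...,2]<z1)]
    print(name,len(q),((q.max(0)+q.min(0))/2).round(4),q.mean(0).round(4))
for n,p in(("T",P),("S",Ps)):
  tops(p,.515,.301,.03,.108,.125,n+"red"); tops(p,.4925,.0098,.03,.149,.165,n+"green")
  tops(p,.64,.28,.07,.18,.2,n+"spray"); tops(p,.42,.29,.06,.065,.085,n+"jar"); tops(p,.5,-.33,.05,.108,.125,n+"parked")
E
```

```text
tray ((473.0042724609375, -346.5306091308594), (195.04031372070312, 116.59146118164062), 4.585464954376221)
bar ((582.2092895507812, 40.531986236572266), (16.969205856323242, 60.655914306640625), 17.743104934692383) [0.5815959  0.04065111]
((581.9282836914062, 40.39175033569336), (16.552921295166016, 60.684730529785156), 19.654638290405273)
knob 68 [292.2 150.3] [0.672 0.071 0.157]
knob 71 [327.2 157.6] [ 0.654  -0.0219  0.157 ]
knob 69 [268.1 176.4] [0.6008 0.1328 0.157 ]
knob 68 [338.6 191.2] [ 0.5649 -0.053   0.157 ]
knob 69 [279.  210.6] [0.5114 0.1022 0.157 ]
knob 62 [314.6 218.1] [0.4933 0.0091 0.157 ]
axis [0.58263314 0.04001611] R 0.09456858526752943
[  19.12043964  -40.93077062   78.89908689 -100.77370991  138.92200397
 -160.91211708]
ang mod60 [19.12043964 19.06922938 18.89908689 19.22629009 18.92200397 19.08788292]
Tred 64 [0.5161 0.3034 0.1151] [0.5165 0.3027 0.1168]
Tgreen 62 [0.4934 0.008  0.1574] [0.4932 0.0091 0.1581]
Tspray 281 [0.6472 0.2901 0.1884] [0.647  0.2891 0.1905]
Tjar 304 [0.4035 0.3082 0.0742] [0.4031 0.3082 0.0759]
Tparked 66 [ 0.5296 -0.3329  0.1157] [ 0.529  -0.3324  0.1174]
Sred 42 [0.5171 0.3012 0.1155] [0.5179 0.2992 0.1162]
Sgreen 64 [0.4917 0.0096 0.1548] [0.4937 0.0075 0.1563]
Sspray 146 [0.6471 0.2884 0.1872] [0.6487 0.2829 0.1889]
Sjar 154 [0.4035 0.3097 0.0731] [0.4059 0.3043 0.0753]
Sparked 98 [ 0.5272 -0.3333  0.1145] [ 0.5296 -0.3347  0.1158]
```

```bash
cat > go.py <<'E'
import sys,numpy as np
from plant import robot
# usage: go.py x y z yaw
s=robot.get_state(); x,y,z,w=map(float,sys.argv[1:5]); p=s["ee_pos"]; a=np.radians(s["tcp_rot"][2])
d=np.array([x,y,z])-p
print("t",s["t"],"pos",p.round(4),"rot",s["tcp_rot"].round(2),"F",s["ft_force"].round(2),"w",round(s["gripper_width"],4))
print("linear",[round(v,4) for v in (d[0]*np.cos(a)+d[1]*np.sin(a),-d[2],-d[0]*np.sin(a)+d[1]*np.cos(a))],"twist",round((s["tcp_rot"][2]-w+180)%360-180,2))
E
python3 go.py .4928 .009 .195 19
```

```text
t 0.1 pos [0.2687 0.5359 0.2177] rot [-89.99   0.1   63.37] F [ 0.33 -0.43 -0.08] w 0.093
linear [np.float64(-0.3706), np.float64(0.0227), np.float64(-0.4365)] twist 44.37
```

servo_tool:
  hand: [0.55,0.55,0.55,0.55,0.55,0.55,0.55,0.55,0.55,0.55,0.55,0.55]
  linear:
    - [-0.031,0.002,-0.036]
    - [-0.062,0.004,-0.073]
    - [-0.093,0.006,-0.109]
    - [-0.124,0.008,-0.146]
    - [-0.155,0.01,-0.182]
    - [-0.186,0.012,-0.218]
    - [-0.216,0.014,-0.255]
    - [-0.247,0.016,-0.291]
    - [-0.278,0.018,-0.327]
    - [-0.309,0.02,-0.364]
    - [-0.34,0.022,-0.4]
    - [-0.3706,0.0227,-0.4365]
  twist: [4,8,12,16,20,24,28,32,36,40,44,44.4]

```text
t: 1.6
ee_pos: [0.4931, 0.0079, 0.1955]
tcp_rot: [-90.0, 0.0, 18.9]
ft_force: [0.9, -0.4, -0.2]
gripper_width: 0.051
```

```bash
python3 go.py .4928 .009 .125 19
```

```text
t 1.6 pos [0.4931 0.0079 0.1955] rot [-8.998e+01  3.000e-02  1.889e+01] F [ 0.86 -0.4  -0.2 ] w 0.051
linear [np.float64(0.0001), np.float64(0.0705), np.float64(0.0011)] twist -0.11
```

servo_tool:
  hand: [0.55,0.55,0.55,0.55,0.55,0.55,0,0,0,0,0,0]
  linear:
    - [0,0.018,0]
    - [0,0.036,0]
    - [0,0.054,0]
    - [0,0.064,0]
    - [0,0.069,0]
    - [0,0.069,0]
    - [0,0.069,0]
    - [0,0.069,0]
    - [0,0.069,0]
    - [0,0.069,0]
    - [0,0.069,0]
    - [0,0.069,0]
  twist: [0,0,0,0,0,0,0,0,0,0,0,0]

```text
t: 3.1
ee_pos: [0.4931, 0.0094, 0.1271]
tcp_rot: [-90.0, -0.0, 19.0]
ft_force: [-1.0, -0.4, 1.9]
gripper_width: 0.0232
```

```bash
python3 go.py .4928 .009 .185 19;  python3 - <<'E'
from plant import robot
import cv2
a=robot.camera("scene")["frame"][:,:,::-1]
cv2.imwrite("pics/g1.png",cv2.resize(a[100:300,200:440],None,fx=3,fy=3,interpolation=cv2.INTER_CUBIC))
E
```

```text
t 3.1 pos [0.4931 0.0094 0.1271] rot [-9.001e+01 -1.000e-02  1.897e+01] F [-1.02 -0.36  1.95] w 0.0232
linear [np.float64(-0.0004), np.float64(-0.0579), np.float64(-0.0003)] twist -0.03
```

View pics/g1.png

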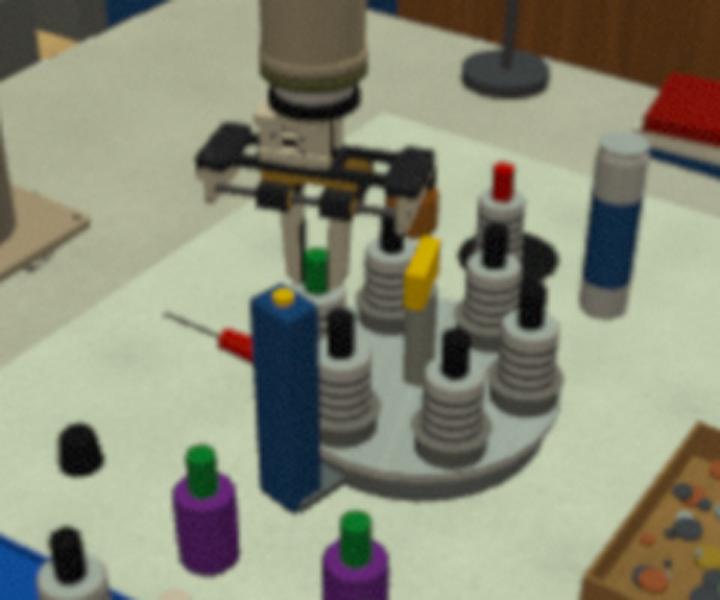

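The fingers hold the green knob (crop at (315,270)) with an opening of 23 mm, and nothing else has moved. Lifting straight up.

servo_tool:
  hand: [0,0,0,0,0,0,0,0]
  linear:
    - [0,-0.008,0]
    - [0,-0.018,0]
    - [0,-0.03,0]
    - [0,-0.042,0]
    - [0,-0.052,0]
    - [0,-0.06,0]
    - [0,-0.065,0]
    - [0,-0.065,0]
  twist: [0,0,0,0,0,0,0,0]

```text
t: 4.15
ee_pos: [0.4932, 0.0094, 0.1923]
tcp_rot: [-90.0, -0.0, 19.0]
ft_force: [0.5, -0.2, -3.0]
gripper_width: 0.0236
```

```bash
python3 go.py .426 -.350 .185 19
```

```text
t 4.15 pos [0.4932 0.0094 0.1923] rot [-9.001e+01 -3.000e-02  1.897e+01] F [ 0.5  -0.16 -2.97] w 0.0236
linear [np.float64(-0.1804), np.float64(0.0073), np.float64(-0.3181)] twist -0.03
```

servo_tool:
  hand: [0,0,0,0,0,0,0,0,0,0,0,0]
  linear:
    - [-0.004,0,-0.006]
    - [-0.014,0,-0.024]
    - [-0.031,0,-0.054]
    - [-0.052,0,-0.092]
    - [-0.076,0,-0.134]
    - [-0.1,0,-0.177]
    - [-0.124,0,-0.219]
    - [-0.146,0,-0.257]
    - [-0.163,0,-0.288]
    - [-0.174,0.003,-0.307]
    - [-0.1804,0.007,-0.318]
    - [-0.1804,0.007,-0.318]
  twist: [0,0,0,0,0,0,0,0,0,0,0,0]

```text
t: 5.65
ee_pos: [0.4254, -0.3497, 0.184]
tcp_rot: [-89.9, 0.0, 18.9]
ft_force: [0.7, 0.6, -2.8]
gripper_width: 0.0231
```

```bash
python3 go.py .426 -.350 .087 19; python3 - <<'E'
from plant import robot
import cv2
a=robot.camera("scene")["frame"][:,:,::-1]
cv2.imwrite("pics/g2.png",cv2.resize(a[180:380,100:340],None,fx=3,fy=3,interpolation=cv2.INTER_CUBIC))
E
```

```text
t 5.65 pos [ 0.4254 -0.3497  0.184 ] rot [-8.991e+01  3.000e-02  1.894e+01] F [ 0.73  0.56 -2.78] w 0.0231
linear [np.float64(0.0005), np.float64(0.097), np.float64(-0.0005)] twist -0.06
```

View pics/g2.png

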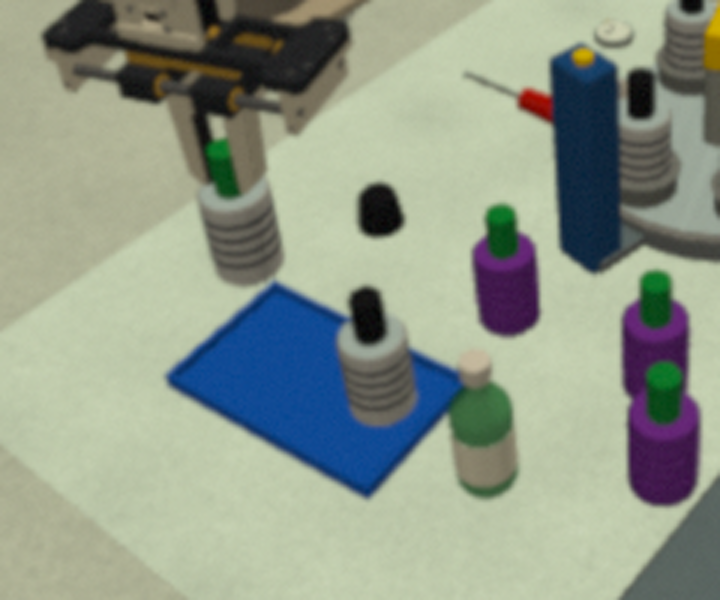

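The canister hangs upright above the free half, and the parked canister and flask are undisturbed. Lowering.

servo_tool:
  hand: [0,0,0,0,0,0,0,0,0,0,0]
  linear:
    - [0,0.01,0]
    - [0,0.025,0]
    - [0,0.042,0]
    - [0,0.058,0]
    - [0,0.072,0]
    - [0,0.082,0]
    - [0,0.088,0]
    - [0,0.091,0]
    - [0,0.093,0]
    - [0,0.095,0]
    - [0,0.096,0]
  twist: [0,0,0,0,0,0,0,0,0,0,0]

```text
t: 7.08
ee_pos: [0.4259, -0.35, 0.0891]
tcp_rot: [-90.0, -0.0, 19.0]
ft_force: [0.3, 0.3, -2.2]
gripper_width: 0.0234
```

servo_tool:
  hand: [0,0]
  linear:
    - [0,0.001,0]
    - [0,0.001,0]
  twist: [0,0]

```text
t: 7.32
ee_pos: [0.4258, -0.3499, 0.0879]
tcp_rot: [-90.0, -0.0, 19.0]
ft_force: [0.1, 0.1, -2.4]
gripper_width: 0.0235
```

servo_tool:
  hand: [0,0,0,0]
  linear:
    - [0,0.0007,0]
    - [0,0.0015,0]
    - [0,0.002,0]
    - [0,0.002,0]
  twist: [0,0,0,0]

```text
t: 7.82
ee_pos: [0.4261, -0.3505, 0.0872]
tcp_rot: [-90.1, -0.0, 19.0]
ft_force: [-2.1, 0.3, 5.4]
gripper_width: 0.0236
```

Contact shows on the force reading (the weight is off, about 8 N). Releasing, then withdrawing upward.

servo_tool:
  hand: [0.2,0.4,0.55,0.55,0.55,0.55,0.55,0.55,0.55,0.55,0.55,0.55]
  linear:
    - [0,0,0]
    - [0,0,0]
    - [0,0,0]
    - [0,0,0]
    - [0,0,0]
    - [0,-0.01,0]
    - [0,-0.03,0]
    - [0,-0.05,0]
    - [0,-0.08,0]
    - [0,-0.11,0]
    - [0,-0.135,0]
    - [0,-0.135,0]
  twist: [0,0,0,0,0,0,0,0,0,0,0,0]

```text
t: 9.32
ee_pos: [0.4271, -0.3513, 0.2251]
tcp_rot: [-90.3, -0.2, 19.0]
ft_force: [1.3, -0.0, -0.7]
gripper_width: 0.0513
```

```bash
python3 go.py .40 .05 .225 60; python3 - <<'E'
from plant import robot
import cv2
a=robot.camera("scene")["frame"][:,:,::-1]
cv2.imwrite("pics/g3.png",cv2.resize(a[180:380,100:340],None,fx=3,fy=3,interpolation=cv2.INTER_CUBIC))
E
```

```text
t 9.325 pos [ 0.4271 -0.3513  0.2251] rot [-90.34  -0.17  18.97] F [ 1.28 -0.01 -0.69] w 0.0513
linear [np.float64(0.1048), np.float64(0.0001), np.float64(0.3883)] twist -41.03
```

View pics/g3.png

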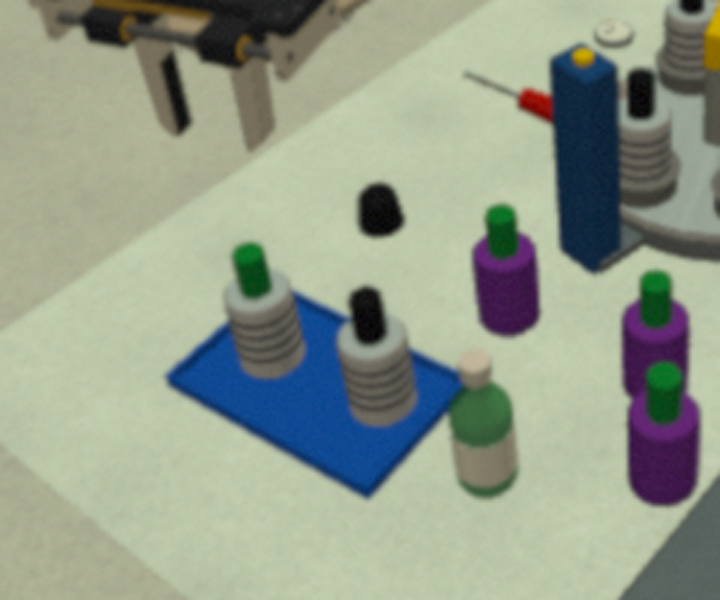

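The finished canister stands upright in the tray (crop (265,310)). Now to the soiled one, by way of a point on the robot side.

servo_tool:
  hand: [0.55,0.55,0.55,0.55,0.55,0.55,0.55,0.55,0.55,0.55]
  linear:
    - [0.008,0,0.03]
    - [0.02,0,0.07]
    - [0.033,0,0.12]
    - [0.046,0,0.17]
    - [0.06,0,0.22]
    - [0.073,0,0.27]
    - [0.086,0,0.32]
    - [0.097,0,0.36]
    - [0.105,0,0.388]
    - [0.105,0,0.388]
  twist: [-4,-8,-13,-18,-23,-28,-33,-38,-41,-41]

```text
t: 10.62
ee_pos: [0.3981, 0.0526, 0.2198]
tcp_rot: [-89.9, 0.0, 60.2]
ft_force: [0.4, -0.5, -0.3]
gripper_width: 0.0509
```

```bash
python3 go.py .5165 .302 .18 90; python3 - <<'E'
from plant import robot; import pickle
from h import *
c=robot.camera("top"); P=cloud(c)
for n,x,y,z0,z1 in(("fin",.426,-.35,.108,.125),("parked",.529,-.332,.108,.125),("red",.5165,.302,.108,.125)):
    q=P[(np.hypot(P[...,0]-x,P[...,1]-y)<.03)&(P[...,2]>z0)&(P[...,2]<z1)]; print(n,len(q),q.mean(0).round(4))
E
```

```text
t 10.625 pos [0.3981 0.0526 0.2198] rot [-8.991e+01  4.000e-02  6.016e+01] F [ 0.41 -0.49 -0.31] w 0.0509
linear [np.float64(0.2753), np.float64(0.0398), np.float64(0.0214)] twist -29.84
fin 68 [ 0.4268 -0.347   0.1178]
parked 67 [ 0.5288 -0.3321  0.1177]
red 66 [0.5167 0.3025 0.1166]
```

servo_tool:
  hand: [0.55,0.55,0.55,0.55,0.55,0.55,0.55,0.55,0.55]
  linear:
    - [0.02,0.003,0.002]
    - [0.055,0.008,0.004]
    - [0.1,0.015,0.008]
    - [0.145,0.02,0.012]
    - [0.19,0.027,0.015]
    - [0.23,0.033,0.018]
    - [0.26,0.038,0.02]
    - [0.275,0.04,0.0214]
    - [0.276,0.04,0.0214]
  twist: [-3,-7,-12,-17,-22,-26,-29,-30,-30]

```text
t: 11.8
ee_pos: [0.5187, 0.3, 0.1802]
tcp_rot: [-89.9, 0.1, 89.9]
ft_force: [0.4, -0.5, 0.5]
gripper_width: 0.0512
```

```bash
python3 go.py .5165 .302 .086 90
```

```text
t 11.8 pos [0.5187 0.3    0.1802] rot [-8.993e+01  5.000e-02  8.989e+01] F [ 0.38 -0.52  0.53] w 0.0512
linear [np.float64(0.002), np.float64(0.0942), np.float64(0.0022)] twist -0.11
```

servo_tool:
  hand: [0.55,0.55,0.55,0.55]
  linear:
    - [0.0,0.01,0.001]
    - [0.0,0.025,0.001]
    - [0.0,0.03,0.001]
    - [0.0,0.03,0.001]
  twist: [0,0,0,0]

```text
t: 12.3
ee_pos: [0.517, 0.3002, 0.1501]
tcp_rot: [-89.9, 0.0, 89.9]
ft_force: [-0.7, 0.0, 0.7]
gripper_width: 0.051
```

```bash
python3 go.py .5165 .302 .086 90;  python3 - <<'E'
from plant import robot
import cv2
a=robot.camera("scene")["frame"][:,:,::-1]
cv2.imwrite("pics/g4.png",cv2.resize(a[60:260,280:480],None,fx=3,fy=3,interpolation=cv2.INTER_CUBIC))
E
```

```text
t 12.3 pos [0.517  0.3002 0.1501] rot [-8.992e+01  4.000e-02  8.995e+01] F [-0.68  0.04  0.75] w 0.051
linear [np.float64(0.0018), np.float64(0.0641), np.float64(0.0005)] twist -0.05
```

View pics/g4.png

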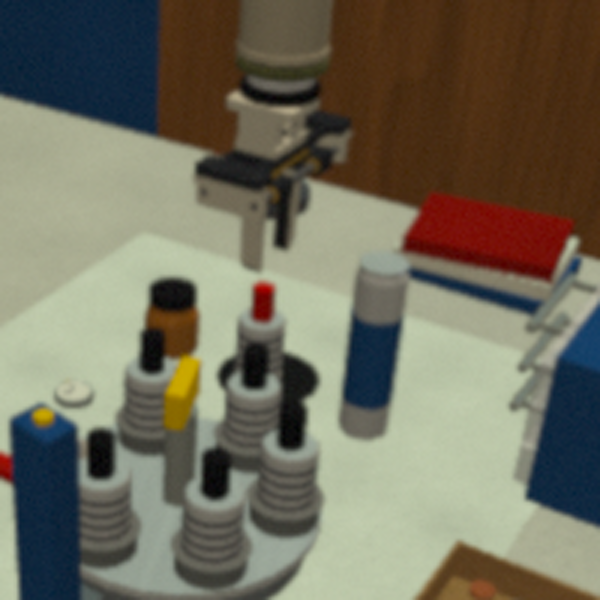

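The hand is above the red knob (crop (262,300)) and clear of the spray can and the jar. Going down and gripping.

servo_tool:
  hand: [0.55,0.55,0.55,0.55,0.55,0.55,0.4,0.2,0,0,0,0]
  linear:
    - [0.002,0.012,0]
    - [0.002,0.03,0]
    - [0.002,0.048,0]
    - [0.002,0.058,0]
    - [0.002,0.063,0]
    - [0.002,0.063,0]
    - [0.002,0.063,0]
    - [0.002,0.063,0]
    - [0.002,0.063,0]
    - [0.002,0.063,0]
    - [0.002,0.063,0]
    - [0.002,0.063,0]
  twist: [0,0,0,0,0,0,0,0,0,0,0,0]

```text
t: 13.85
ee_pos: [0.5178, 0.3029, 0.0883]
tcp_rot: [-90.0, -0.0, 90.0]
ft_force: [0.2, 0.6, 2.5]
gripper_width: 0.0231
```

servo_tool:
  hand: [0,0,0,0,0,0,0,0,0,0]
  linear:
    - [0,-0.008,0]
    - [0,-0.02,0]
    - [0,-0.04,0]
    - [0,-0.065,0]
    - [0,-0.09,0]
    - [0,-0.115,0]
    - [0,-0.14,0]
    - [0,-0.16,0]
    - [0,-0.168,0]
    - [0,-0.168,0]
  twist: [0,0,0,0,0,0,0,0,0,0]

```text
t: 15.1
ee_pos: [0.5177, 0.3028, 0.2564]
tcp_rot: [-90.0, -0.0, 90.0]
ft_force: [-0.4, 0.2, -2.5]
gripper_width: 0.0229
```

```bash
python3 go.py .4928 .0092 .25 19
```

```text
t 15.1 pos [0.5177 0.3028 0.2564] rot [-9.004e+01 -2.000e-02  8.997e+01] F [-0.38  0.19 -2.54] w 0.0229
linear [np.float64(-0.2937), np.float64(0.0064), np.float64(0.0248)] twist 70.97
```

servo_tool:
  hand: [0,0,0,0,0,0,0,0,0,0,0,0]
  linear:
    - [-0.006,0,0]
    - [-0.022,0,0.002]
    - [-0.046,0,0.004]
    - [-0.077,0,0.006]
    - [-0.111,0,0.009]
    - [-0.146,0,0.012]
    - [-0.181,0,0.015]
    - [-0.215,0,0.018]
    - [-0.246,0,0.021]
    - [-0.27,0,0.023]
    - [-0.286,0,0.0245]
    - [-0.2937,0,0.0248]
  twist: [3,8,14,21,28,35,42,49,56,62,67,71]

```text
t: 16.6
ee_pos: [0.4918, 0.0081, 0.2544]
tcp_rot: [-90.0, 0.1, 18.8]
ft_force: [0.3, 0.3, -2.7]
gripper_width: 0.023
```

servo_tool:
  hand: [0,0,0,0,0,0]
  linear:
    - [0,0.01,0]
    - [0,0.025,0]
    - [0,0.042,0]
    - [0,0.054,0]
    - [0,0.06,0]
    - [0,0.06,0]
  twist: [0,0,0,0,0,0]

```text
t: 17.35
ee_pos: [0.4924, 0.0092, 0.1955]
tcp_rot: [-90.0, 0.0, 19.0]
ft_force: [-0.3, -1.2, -3.4]
gripper_width: 0.0235
```

```bash
python3 go.py .4928 .0092 .150 19;  python3 - <<'E'
from plant import robot
import cv2
a=robot.camera("scene")["frame"][:,:,::-1]
cv2.imwrite("pics/g5.png",cv2.resize(a[130:290,230:430],None,fx=4,fy=3.75,interpolation=cv2.INTER_CUBIC))
a=robot.camera("top")["frame"][:,:,::-1]
cv2.imwrite("pics/g6.png",cv2.resize(a[130:280,240:390],None,fx=4,fy=4,interpolation=cv2.INTER_CUBIC))
E
```

```text
t 17.35 pos [0.4924 0.0092 0.1955] rot [-8.998e+01  4.000e-02  1.898e+01] F [-0.26 -1.21 -3.4 ] w 0.0235
linear [np.float64(0.0004), np.float64(0.0455), np.float64(-0.0001)] twist -0.02
```

View pics/g5.png

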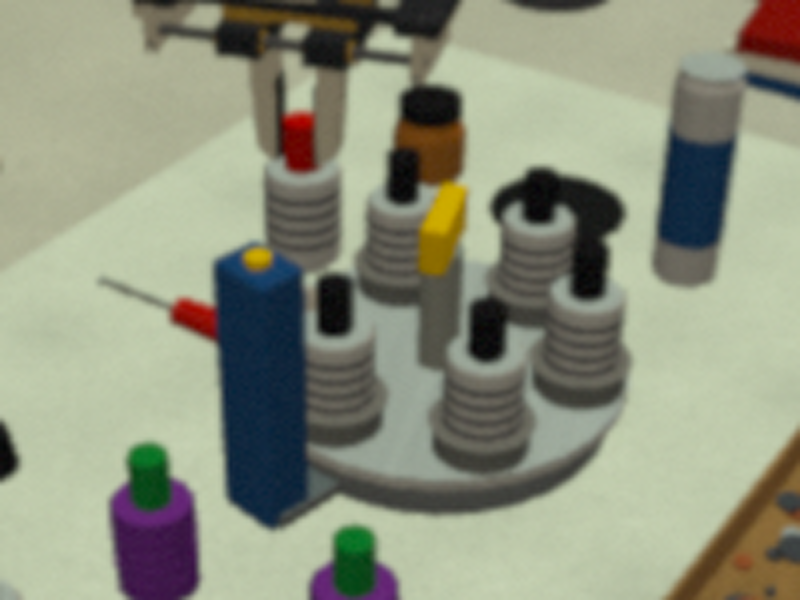

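View pics/g6.png

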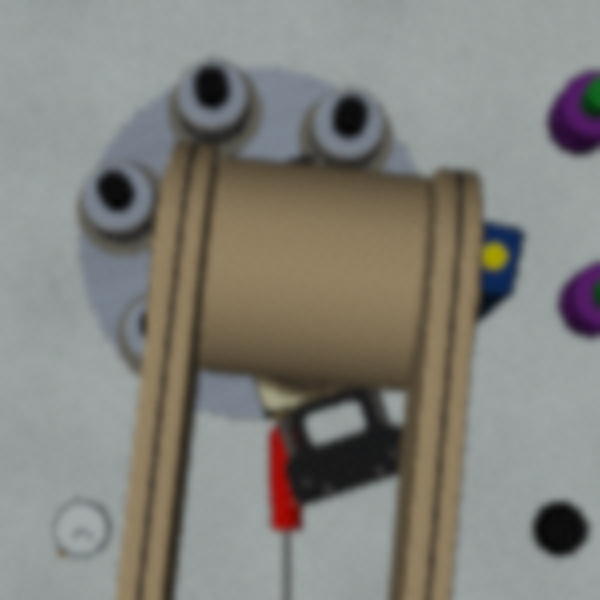

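The soiled canister hangs upright over the pocket (crop 300,210), with its underside about 47 mm above the rim. Lowering to just above the rim, then slowly in.

servo_tool:
  hand: [0,0,0,0,0,0,0]
  linear:
    - [0.0005,0.008,-0.0005]
    - [0.0005,0.02,-0.0005]
    - [0.0005,0.032,-0.0005]
    - [0.0005,0.04,-0.0005]
    - [0.0005,0.045,-0.0005]
    - [0.0005,0.049,-0.0005]
    - [0.0005,0.052,-0.0005]
  twist: [0,0,0,0,0,0,0]

```text
t: 18.32
ee_pos: [0.4934, 0.0088, 0.144]
tcp_rot: [-90.0, -0.0, 19.0]
ft_force: [-0.6, -0.2, -2.4]
gripper_width: 0.023
```

servo_tool:
  hand: [0,0,0,0]
  linear:
    - [0,0.002,0]
    - [0,0.004,0]
    - [0,0.006,0]
    - [0,0.006,0]
  twist: [0,0,0,0]

```text
t: 18.82
ee_pos: [0.4931, 0.0088, 0.1378]
tcp_rot: [-90.0, 0.0, 19.0]
ft_force: [-0.6, 0.3, -3.0]
gripper_width: 0.0236
```

No contact force; it is entering cleanly.

servo_tool:
  hand: [0,0,0,0,0]
  linear:
    - [0,0.002,0]
    - [0,0.004,0]
    - [0,0.006,0]
    - [0,0.0075,0]
    - [0,0.0075,0]
  twist: [0,0,0,0,0]

```text
t: 19.45
ee_pos: [0.4931, 0.0088, 0.1302]
tcp_rot: [-90.0, 0.0, 19.0]
ft_force: [0.2, -0.1, -3.1]
gripper_width: 0.0232
```

servo_tool:
  hand: [0,0,0]
  linear:
    - [0,0.001,0]
    - [0,0.0015,0]
    - [0,0.0015,0]
  twist: [0,0,0]

```text
t: 19.82
ee_pos: [0.4933, 0.0087, 0.1293]
tcp_rot: [-90.0, -0.0, 19.0]
ft_force: [-2.1, -0.5, 1.7]
gripper_width: 0.0233
```

It is seated at the expected height (0.1293), with contact on the force reading. Releasing and rising.

servo_tool:
  hand: [0.2,0.4,0.55,0.55,0.55,0.55,0.55,0.55,0.55,0.55]
  linear:
    - [0,0,0]
    - [0,0,0]
    - [0,0,0]
    - [0,0,0]
    - [0,0,0]
    - [0,-0.01,0]
    - [0,-0.03,0]
    - [0,-0.055,0]
    - [0,-0.085,0]
    - [0,-0.085,0]
  twist: [0,0,0,0,0,0,0,0,0,0]

```text
t: 21.08
ee_pos: [0.4951, 0.0086, 0.2175]
tcp_rot: [-90.1, -0.3, 19.0]
ft_force: [0.5, 0.5, 0.4]
gripper_width: 0.0508
```

```bash
python3 go.py .5824 .0402 .21 19;  python3 - <<'E'
from plant import robot
import cv2
a=robot.camera("scene")["frame"][:,:,::-1]
cv2.imwrite("pics/g7.png",cv2.resize(a[130:290,230:430],None,fx=4,fy=3.75,interpolation=cv2.INTER_CUBIC))
from h import *
c=robot.camera("scene"); P=cloud(c)
q=P[(np.hypot(P[...,0]-.493,P[...,1]-.009)<.03)&(P[...,2]>.14)&(P[...,2]<.17)&masks(c)["red"]]; print(len(q),q.mean(0).round(4),q[:,2].max())
E
```

```text
t 21.075 pos [0.4951 0.0086 0.2175] rot [-90.14  -0.31  18.97] F [0.51 0.51 0.44] w 0.0508
linear [np.float64(0.0928), np.float64(0.0075), np.float64(0.0015)] twist -0.03
66 [0.4967 0.0061 0.1529] 0.16146520255000063
```

View pics/g7.png

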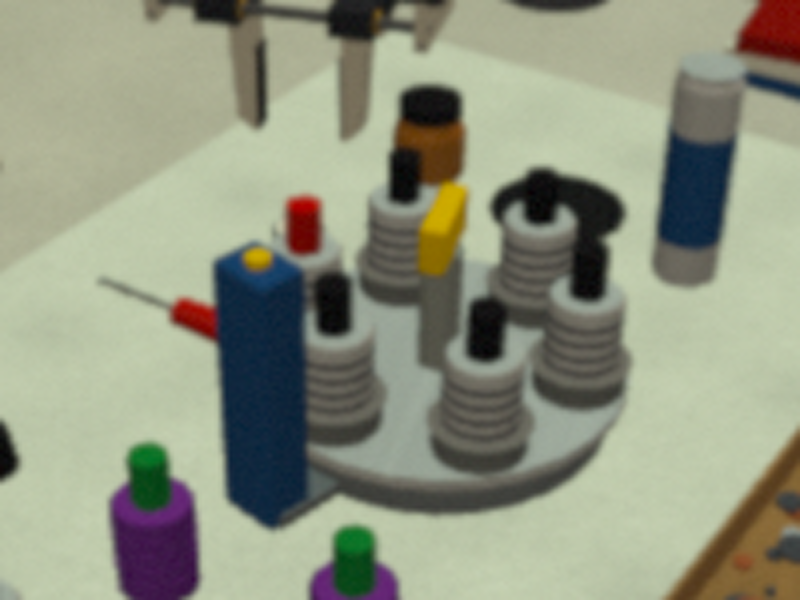

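The red knob is at the same height as the black ones and the bar is unmoved, so the canister is seated. Moving to the yellow bar.

servo_tool:
  hand: [0.55,0.55,0.55,0.55,0.55,0.55,0.55,0.55]
  linear:
    - [0.01,0,0]
    - [0.03,0,0]
    - [0.055,0,0]
    - [0.08,0,0.001]
    - [0.0935,0,0.001]
    - [0.0945,0,0.001]
    - [0.0945,0,0.001]
    - [0.0945,0,0.001]
  twist: [0,0,0,0,0,0,0,0]

```text
t: 22.18
ee_pos: [0.5818, 0.0402, 0.214]
tcp_rot: [-90.0, 0.0, 19.0]
ft_force: [0.7, -0.3, 0.7]
gripper_width: 0.0512
```

```bash
python3 go.py .5824 .0402 .144 19
```

```text
t 22.175 pos [0.5818 0.0402 0.214 ] rot [-90.     0.    18.95] F [ 0.73 -0.33  0.69] w 0.0512
linear [np.float64(0.0005), np.float64(0.07), np.float64(-0.0002)] twist -0.05
```

servo_tool:
  hand: [0.55,0.55,0.55,0.55,0.55,0.55,0.4,0.3,0.2,0,0,0]
  linear:
    - [0.0005,0.012,0]
    - [0.0005,0.03,0]
    - [0.0005,0.048,0]
    - [0.0005,0.06,0]
    - [0.0005,0.068,0]
    - [0.0005,0.068,0]
    - [0.0005,0.068,0]
    - [0.0005,0.068,0]
    - [0.0005,0.068,0]
    - [0.0005,0.068,0]
    - [0.0005,0.068,0]
    - [0.0005,0.068,0]
  twist: [0,0,0,0,0,0,0,0,0,0,0,0]

```text
t: 23.68
ee_pos: [0.581, 0.0399, 0.1463]
tcp_rot: [-90.0, 0.2, 19.0]
ft_force: [-9.8, -3.5, 8.4]
gripper_width: 0.0178
```

servo_tool:
  hand: [0,0,0]
  linear:
    - [0,0,0]
    - [0,0,0]
    - [0,0,0]
  twist: [0,0,0]

```text
t: 24.05
ee_pos: [0.581, 0.0399, 0.1463]
tcp_rot: [-90.0, 0.2, 19.0]
ft_force: [-10.6, -2.4, 7.8]
gripper_width: 0.0173
```

Gripped, with the bar about 1 mm off my estimate (10 N of side force). I'll ease that out and then turn.

servo_tool:
  hand: [0,0,0]
  linear:
    - [-0.001,-0.0005,0]
    - [-0.0015,-0.0005,0]
    - [-0.0015,-0.0005,0]
  twist: [0,0,0]

```text
t: 24.42
ee_pos: [0.581, 0.0399, 0.1463]
tcp_rot: [-90.0, 0.0, 19.0]
ft_force: [-2.0, -2.6, 1.1]
gripper_width: 0.0175
```

servo_tool:
  hand: [0,0,0,0,0,0]
  linear:
    - [0,0,0]
    - [0,0,0]
    - [0,0,0]
    - [0,0,0]
    - [0,0,0]
    - [0,0,0]
  twist: [-2,-5,-9,-13,-17,-20]

```text
t: 25.18
ee_pos: [0.5811, 0.0399, 0.1463]
tcp_rot: [-90.0, 0.0, 39.2]
ft_force: [-3.8, -2.1, 0.1]
gripper_width: 0.0178
```

Forces are small and the rotation is in the right direction. Another 40 degrees.

servo_tool:
  hand: [0,0,0,0,0,0,0,0,0,0,0,0]
  linear:
    - [0,0,0]
    - [0,0,0]
    - [0,0,0]
    - [0,0,0]
    - [0,0,0]
    - [0,0,0]
    - [0,0,0]
    - [0,0,0]
    - [0,0,0]
    - [0,0,0]
    - [0,0,0]
    - [0,0,0]
  twist: [-3,-7,-11,-15,-20,-25,-30,-34,-37,-39,-40,-40]

```text
t: 26.68
ee_pos: [0.5812, 0.04, 0.1463]
tcp_rot: [-90.0, 0.0, 79.0]
ft_force: [-4.3, -2.5, -0.1]
gripper_width: 0.0181
```

```bash
python3 go.py .5810 .0399 .23 79;  python3 - <<'E'
from plant import robot
import cv2
a=robot.camera("scene")["frame"][:,:,::-1]
cv2.imwrite("pics/g8.png",cv2.resize(a[130:290,230:430],None,fx=4,fy=3.75,interpolation=cv2.INTER_CUBIC))
E
```

```text
t 26.675 pos [0.5812 0.04   0.1463] rot [-8.998e+01  1.000e-02  7.897e+01] F [-4.32 -2.48 -0.07] w 0.0181
linear [np.float64(-0.0002), np.float64(-0.0837), np.float64(0.0001)] twist -0.03
```

View pics/g8.png

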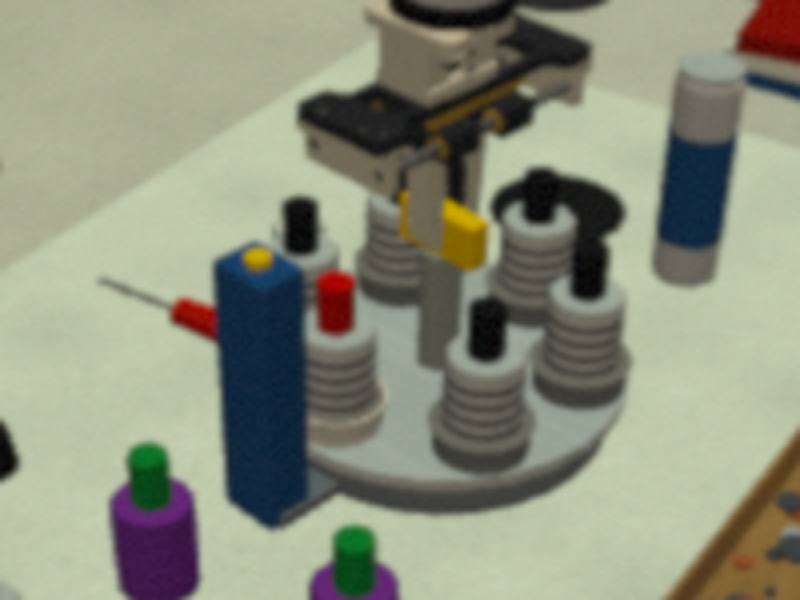

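The turntable is one click on and the red canister (crop 335,340) stands beside the column. Letting go and rising.

servo_tool:
  hand: [0.15,0.25,0.35,0.5,0.55,0.55,0.55,0.55,0.55,0.55,0.55,0.55]
  linear:
    - [0,0,0]
    - [0,0,0]
    - [0,0,0]
    - [0,0,0]
    - [0,0,0]
    - [0,-0.01,0]
    - [0,-0.03,0]
    - [0,-0.055,0]
    - [0,-0.085,0]
    - [0,-0.115,0]
    - [0,-0.13,0]
    - [0,-0.13,0]
  twist: [0,0,0,0,0,0,0,0,0,0,0,0]

```text
t: 28.22
ee_pos: [0.5822, 0.0401, 0.2784]
tcp_rot: [-90.2, -0.0, 79.0]
ft_force: [-0.3, 0.2, -1.9]
gripper_width: 0.0512
```

```bash
python3 go.py .40 .13 .28 79
```

```text
t 28.225 pos [0.5822 0.0401 0.2784] rot [-9.018e+01 -3.000e-02  7.897e+01] F [-0.35  0.16 -1.86] w 0.0512
linear [np.float64(0.0534), np.float64(-0.0016), np.float64(0.196)] twist -0.03
```

Moving aside so the top camera can see the turntable for a check.

servo_tool:
  hand: [0.55,0.55,0.55,0.55,0.55,0.55,0.55,0.55,0.55,0.55,0.55,0.55]
  linear:
    - [0.02,-0.002,0.015]
    - [0.06,-0.002,0.04]
    - [0.1,-0.002,0.07]
    - [0.15,-0.002,0.11]
    - [0.2,-0.002,0.15]
    - [0.24,-0.002,0.19]
    - [0.28,-0.002,0.22]
    - [0.31,-0.002,0.24]
    - [0.33,-0.002,0.25]
    - [0.33,-0.002,0.25]
    - [0.33,-0.002,0.25]
    - [0.33,-0.002,0.25]
  twist: [0,0,0,0,0,0,0,0,0,0,0,0]

```text
t: 29.72
ee_pos: [0.3998, 0.4108, 0.2784]
tcp_rot: [-90.0, 0.0, 78.9]
ft_force: [0.3, 1.0, 0.4]
gripper_width: 0.0515
```

```bash
python3 go.py .40 .13 .28 79; python3 - <<'E'
from plant import robot; from h import *; import pickle
T0=pickle.load(open("top0.pkl","rb")); P0=cloud(T0)
c=robot.camera("top"); P=cloud(c); M=masks(c)
def med(P,x,y,z0,z1,r=.03):
    q=P[(np.hypot(P[...,0]-x,P[...,1]-y)<r)&(P[...,2]>z0)&(P[...,2]<z1)]; return len(q),q.mean(0).round(4)
for a in("finished .426 -.347 .108 .125","parked .529 -.332 .108 .125","soiled .5649 -.053 .149 .165","spray .647 .289 .18 .2","jar .4035 .308 .065 .085"):
    n,*v=a.split(); v=list(map(float,v)); print(n,med(P,*v,r=.04 if n in("spray","jar") else .03),med(P0,*v,r=.04 if n in("spray","jar") else .03))
hot=(P[...,2]>.145)&(P[...,2]<.168)&(np.abs(np.hypot(P[...,0]-.5826,P[...,1]-.04)-.095)<.035)
n,L,st,ce=cv2.connectedComponentsWithStats(hot.astype(np.uint8))
for i in range(1,n):
    if st[i,4]>15:
        k=onplane(c,ce[i],.157)[0]; d=k[:2]-[.5826,.04]; print(k.round(4),"r",np.hypot(*d).round(4),"ang",np.degrees(np.arctan2(d[1],d[0])).round(2))
cv2.imwrite("pics/end.png",c["frame"][:,:,::-1])
E
```

```text
t 29.725 pos [0.3998 0.4108 0.2784] rot [-9.001e+01  2.000e-02  7.888e+01] F [0.28 1.02 0.44] w 0.0515
linear [np.float64(-0.2755), np.float64(-0.0016), np.float64(-0.0543)] twist -0.12
finished (70, array([ 0.4269, -0.3467,  0.1175])) (0, array([nan, nan, nan]))
parked (65, array([ 0.5287, -0.3322,  0.1175])) (66, array([ 0.529 , -0.3324,  0.1174]))
soiled (66, array([ 0.5647, -0.0512,  0.1581])) (66, array([ 0.565 , -0.0531,  0.1582]))
spray (284, array([0.6471, 0.2888, 0.1903])) (281, array([0.647 , 0.2891, 0.1905]))
jar (301, array([0.4033, 0.3083, 0.0759])) (304, array([0.4031, 0.3082, 0.0759]))
[0.672 0.071 0.157] r 0.0946 ang 19.11
[ 0.654  -0.0219  0.157 ] r 0.0945 ang -40.91
[0.6008 0.1328 0.157 ] r 0.0946 ang 78.88
[ 0.5645 -0.0511  0.157 ] r 0.0929 ang -101.25
[0.5114 0.1022 0.157 ] r 0.0945 ang 138.9
[0.4936 0.0098 0.157 ] r 0.094 ang -161.25<stdin>:5: RuntimeWarning: Mean of empty slice.
  ret = um.true_divide(
```

View pics/end.png

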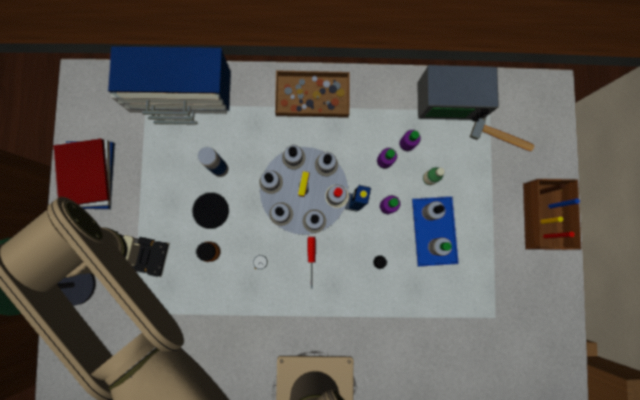

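Everything checks: the red knob is at (338,193) beside the column, green is in the tray at (441,246), and the bystanders are unmoved. Handing in.

```bash
python3 -c "
from plant import robot
print(robot.finish_job())"
```

```text
the job is handed in; nothing more can be done
None
```

The job is handed in at about 30 s of the 64 s allowed; `finish_job()` gives no verdict, so the result rests on my own last checks. The finished canister stands in the free half of the tray. The soiled one is seated in the white pocket, and the turntable is turned one click anticlockwise. Everything is let go, with the arm clear to the left.

**What the last top view showed:**
- **Soiled canister:** its knob top is at the height of the clipped canisters' tops. It stands beside the column, about 2 mm nearer the axis than the clipped one that stood there before, which is inside the pocket's play and the 6 mm limit.
- **Turntable:** the other five knobs are on their 60° places to about 0.3°.
- **Finished canister:** upright on the tray floor, inside the walls.
- **Bystanders:** the parked canister, spray can and jar measured within 0.5 mm of where they began. The flask, screwdriver, eyepiece and watch look unmoved in the picture, but I did not measure them.

**Small disagreements:**
- The top camera puts the finished canister about 3 mm in y from where the arm released it. It is well inside the tray limits either way.
- The yellow bar was about 1.3 mm off my estimate. That gave roughly 10 N of side force when I gripped it, which I eased out before turning.

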